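# Take the flat cell out of the micromotor unit and put it on charge

### The job

The micromotor unit's cell is flat. With a fingertip press the snap tab of its battery cover in towards the cover, only until it lets go and the cover springs up (bent further, the tab cracks), then lift the cover off tab end first and set it down gently on the bench, right way up. Take the cell out and lay it, not dropped, in the charger's cradle; do not knock the handpiece, the bur jar or the brass bookmark.

Things in the scene. Friction and masses are not known exactly. Their poses are not given: they have to be found in the camera images.
- unit: Fixed pale control unit of a jeweller's micromotor, a flat box 190 x 160 mm (x, y), its deck 55 mm above the bench. Origin: centre of its underside; x along the 190 mm side, away from the snap tab. The battery bay with its dark cover lies along x, centre at (10, 35) mm of this frame; low controls (up to 13 mm high) stand at y -32 to -77 mm. The deck beside the cover is free.
- cover: Loose dark battery cover over the bay, about 70 g: a hood open below, 100 x 46 x 42 mm (x, y, z), walls 3 mm. Origin: centre of its lower rim, on the deck when closed; x points to its rear, z up. Two sprung studs under its front wall push up with about 6 N: when the tab lets go they raise the front by 5 mm and keep it there, tilted about 0.05 rad. It cannot snap shut again by itself.
- cover_mid (a point): Centre of the cover, 21 mm above its lower rim; x to the cover's rear. The cover can be gripped across its 46 mm width. To take it off, tip the tab end up by about 0.35 rad about the rear lugs, draw it 7 mm forward along its own length, then lift.
- rear_lugs (a point): Point on the cover at the end of its two rear lugs, on the centre line, 56 mm behind the cover's centre, level with its rim. The lugs, 4 mm thick, stick out 6 mm at the foot of the rear wall, their last 3.5 mm under a fixed overhang on the deck (underside 5.5 mm, top 9.5 mm over the deck), so the rear cannot go straight up. The cover tips about this point.
- tab: Springy tongue of the cover, same dark plastic, 22 mm wide (y), 3 mm thick, 43 mm high, 12 mm in front of the front wall, joined to it by a web at the bottom. Origin: its bending line, 67 mm in front of the cover's centre, 2 mm above its rim; z up the tongue; axes as the cover's when relaxed. Pushed towards the cover (cover's +x) it leans in; a lean of more than 0.26 rad cracks it.
- tab_lip (a point): Outermost point of the rolled thumb lip (6 mm bead) along the tab's top, mid-width, 43 mm above the cover's rim, 68.5 mm in front of its centre. Press here towards the cover. It lets go after 4 to 9.5 mm of travel here, differently from unit to unit, at 3 to 7 N; then this point jumps up 5 mm and back 2 mm and the push drops by 1 to 3 N. Pressed on 2.5 mm beyond that, the tab may crack.
- keeper (a point): Top of the fixed, adjustable keeper on the deck in front of the tab, 23 mm above the deck, 30 mm wide (y), reaching from 66 to 80 mm in front of the closed cover's centre; the point lies 73 mm in front of it. A tooth on the tab's outer face, 17 mm above the bending line, is caught under it. A fingertip pressing the thumb lip must stay above it: tip 27 to 40 mm above the deck.
- cell: Loose round cell, 32 mm diameter, 70 mm long, about 145 g, lying under the cover along x of the unit in two saddles. Origin: its centre, its axis 18 mm above the deck; x along its length. The saddles lie 24 to 32 mm either side of its middle; the space beside its middle is free down to the deck. Contact plates 22 mm high stand 3 mm beyond its ends.
- bay (a point): Where the cell's centre lies in the unit, 18 mm above the deck; x along the cell.
- charger: Fixed dark charger base 116 x 66 x 14 mm (x, y, z) on the bench with an open cradle for one cell along its x; origin: centre of its underside. Two saddles like those of the unit, 24 to 32 mm either side of its middle; contact posts 38 mm high with 83 mm between them.
- charger_bay (a point): Where the cell's centre lies when it rests in the charger's cradle, 32 mm above the bench (18 mm above the charger's base); x along the cell.
- handpiece: Loose bystander: dark round handpiece about 150 mm long, 25 mm thick, in a low steel rest at the far side of the bench. Leave it alone.
- bur_jar: Loose bystander: clear jar with a metal lid, 52 mm diameter, 62 mm high, at the far side of the bench. Leave it alone.
- bookmark: Loose bystander: flat brass bookmark with two ears, about 130 x 30 x 3 mm, at the far side of the bench. Leave it alone.

How it is judged:
On the way, in this order (a step that is already met when the one before it is completed fails the run):
1. the snap tab, pressed by a fingertip and the cover not gripped, lets go and the cover springs up at the front (contact force between the fingers and tab above 0.2 N and contact force between the fingers and cover below 15 N and z of tab_lip in the frame of unit above 0.1005 m and angle between cover's own z axis and vertical above 0.03 rad), for 0.05 s.
2. the cover is tipped up tab end first: the thumb lip at least 57 mm above the deck while the rear lugs are less than 15 mm above it (z of tab_lip in the frame of unit above 0.112 m and z of rear_lugs in the frame of unit below 0.07 m), for 0.05 s.
3. the cover is off: its centre at least 100 mm from where it sat over the bay (distance between cover_mid and bay above 0.1 m), for 0.2 s.
4. the cell lies in the charger's cradle (distance between cell and charger_bay below 0.012 m and angle between the x axis of cell and the x axis of charger_bay, either way round below 0.12 rad), for 0.2 s.
At the end, for the whole second after the job is handed in: The cover rests on the bench off the unit, right way up (centre under 30 mm high, tilt under 0.2 rad, still); the cell lies in the charger's cradle (centre within 12 mm, length within 0.12 rad); handpiece, jar and bookmark are within 30 mm of their starts (all of step 4 and height (world z) of cover_mid below 0.03 m and angle between cover's own z axis and vertical below 0.2 rad and horizontal distance between cover_mid and bay above 0.1 m and linear speed of cover below 0.02 m/s and angular speed of cover below 0.2 rad/s and distance of each of handpiece, bur_jar, bookmark from where it was at the start of the episode below 0.03 m); the robot touches nothing.
It fails at once if the tab is bent too far (leaning more than 0.26 rad towards the cover) (angle between the z axis of tab and the z axis of cover, either way round above 0.26 rad).
It fails at once if the cell falls freely near the charger (faster than 0.5 m/s out of the fingers: dropped from more than about 13 mm) (distance between cell and charger_bay below 0.15 m and linear speed of cell above 0.5 m/s and contact force between the fingers and cell below 0.05 N).
It fails at once if the cover is dropped (faster than 0.7 m/s out of the fingers: from more than about 25 mm) (linear speed of cover above 0.7 m/s and contact force between the fingers and cover below 0.05 N).
It fails at once if the handpiece, the jar or the bookmark is knocked (moved more than 30 mm) (distance of any of handpiece, bur_jar, bookmark from where it was at the start of the episode above 0.03 m).
It also fails if it takes over 67 s, if anything falls off the work surface, if the arm or the gripper's body presses on something with over 40 N, if the wrist force passes 120 N, or if a joint passes its speed limit or range.

### The arm

A 7-joint arm with a two-finger parallel gripper is mounted at the origin on the work surface. World frame = base frame: x ahead of the robot, y to its left, z up, the work surface at z = 0. Lengths are in m, angles in rad, forces in N, time in s.
With the tool pointing down it reaches from about 0.4 to 0.85 m from the base axis. Payload 4.4 kg.
Tool frame: the origin (TCP) lies midway between the tips of the shut fingers; the grasp point (between the pads) lies bot.grip_point_offset behind it (bot.grip_point_offset is the distance from the TCP to the grasp point, in m); z points along the fingers, x is the direction in which the jaws open and shut, and the axes are right-handed (so a half turn about z gives the same grasp; the last joint's range is limited). The gripper opens to 94 mm and grips with 3 to 60 N. Pads are 16 mm wide; open, the fingers measure 119 mm over their backs; the gripper's body (75 mm by 177 mm) begins 78 mm behind the grasp point.
Start: joints at [1.07, 0.628, 0.038, 1.517, -0.027, 0.996, -0.02], TCP at [0.274, -0.59, 0.205] pointing down, gripper open.
Joint ranges: [-3.06, 3.06], [-0.37, 2.12], [-1.25, 1.32], [0.18, 2.47], [-1.1, 4.24], [0.23, 1.98], [-2.94, 2.94]. Speed limits (rad/s): [2.57, 2.57, 3.14, 3.14, 3.14, 3.14, 3.14].

### API

Orientations are given as a 3x3 rotation matrix whose columns are the frame's x, y, z axes.
In Python, from plant import bot, cams gives the robot as it stands. The module is installed in compiled form; this text tells all that it offers.
- The arm moves only by the tool carry_out, never from a script. Its argument "deltas" is a list of rows, each a list of 7 numbers: the finger opening in m, from 0 to 0.094, then the shift along the tool's x, y, z in m, then the turn, a rotation vector about the tool's x, y, z in degrees. In form: [[gripper, x, y, z, ax, ay, az], ...]. A call has exactly 10 rows; each row is the pose to reach, as a shift and turn from the pose commanded when the call began, along the tool's axes at that moment; what a row does not reach only later rows make up. A row lasts 1/12 s, in which the tool goes at most 41.7 mm and 7.16 degrees, less where a joint would pass 70% of its speed; a pose out of reach is approached as far as the arm can. A call with a gripper value outside its range is refused whole. The fingers move at their own pace and stop on an object; the grip force is fixed at half the most. Time passes only in rows, so rows that repeat a pose let the fingers close, or fill a call up. It gives the time, the measured TCP pose, the force and the opening at its end, in the units of the state.
- bot.read_state(): the state, without advancing time (a new reading comes with each control period).
- cams.camera(name): name is "side" or "top" or "wrist"; returns a dict with "img" (420x560x3 uint8, blue, green, red), "intrinsics" (3x3 intrinsics, pixels), "camera_from_world" (4x4, takes a point from world to camera coordinates). Camera axes: x right, y down, z forward; pixel columns grow to the right and rows downward; lengths in m; the calibration is good to about 2 mm. A picture is of the moment at which its call begins. There is no depth.
- bot.finish_job(): hands the job in, once; it reports no verdict.
The state is a dict: "t": time; "joint_pos": joint angles; "dq": joint speeds; "effort": joint torques, N m; "eef_pos": TCP position; "eef_rot": TCP orientation; "contact_force": force on the tool from outside, world axes, zero at the start; "torque": the same for the moment, N m; "gripper_width": opening from 0.0 (shut) to 1.0 (fully open).
Only numpy, scipy, OpenCV 4.12 (cv2) and the standard library are available. Lean on these libraries where they do the work, as an engineer would, in place of code of your own. Each camera call takes 0.05 s, during which the arm holds its last target.

## Working session

There is one attempt and no reset: what is moved stays moved. The work goes in short steps, Python scripts to look and compute and a tool call to move; the robot and the scene stay as the last step left them, time stands still between calls to the robot, and variables do not carry over. Pictures are saved under pics/ and viewed, and the job is handed in when it is done.

Besides the shell and the picture viewer there is one more tool, called after ">>>" as name(argument=value, ...), one argument or row to a line, values as JSON. carry_out: Moves the arm, as the interface text tells. Its arguments: {"type":"object","properties":{"deltas":{"type":"array","items":{"type":"array","items":{"type":"number"}}}},"required":["deltas"]}

```bash
mkdir -p pics; ls; python3 - <<'E'
from plant import bot,cams
import cv2,numpy as np
s=bot.read_state()
for k,v in s.items(): print(k,np.round(v,4).tolist())
print(bot.grip_point_offset)
for n in ["side","top","wrist"]:
    c=cams.camera(n); cv2.imwrite(f"pics/{n}0.png",c["img"]); print(n,np.round(c["intrinsics"],1).tolist(),np.round(c["camera_from_world"],4).tolist())
E
```

```text
pics
t 0.0
joint_pos [1.0702, 0.6293, 0.0384, 1.5184, -0.027, 0.9963, -0.02]
dq [0.0005, 0.0006, -0.0018, -0.0015, 0.001, 0.0006, -0.0016]
effort [-0.0001, -54.9737, 1.1431, -18.6638, -0.0523, 0.0237, 0.0001]
eef_pos [0.2735, -0.5889, 0.2046]
eef_rot [[0.4213, -0.9069, -0.0008], [-0.9069, -0.4213, 0.0017], [-0.0019, 0.0, -1.0]]
contact_force [0.3246, 0.4711, 0.4594]
torque [-0.0057, -0.0575, -0.0068]
gripper_width 0.9987
0.0188
side [[491.0, 0.0, 276.7], [0.0, 491.0, 205.6], [0.0, 0.0, 1.0]] [[-0.9586, -0.2838, 0.021, 0.5397], [-0.16, 0.4764, -0.8645, 0.157], [0.2354, -0.8321, -0.5022, 0.8831], [0.0, 0.0, 0.0, 1.0]]
top [[513.7, 0.0, 277.8], [0.0, 513.7, 199.8], [0.0, 0.0, 1.0]] [[0.0114, -0.9999, 0.0077, -0.0017], [-0.9811, -0.0126, -0.1929, 0.5775], [0.193, -0.0054, -0.9812, 0.9691], [0.0, 0.0, 0.0, 1.0]]
wrist [[308.4, 0.0, 280.5], [0.0, 308.4, 208.8], [0.0, 0.0, 1.0]] [[0.4203, -0.9074, -0.001, -0.6496], [-0.8719, -0.4041, 0.2766, -0.0285], [-0.2513, -0.1154, -0.961, 0.392], [0.0, 0.0, 0.0, 1.0]]
```

View pics/side0.png

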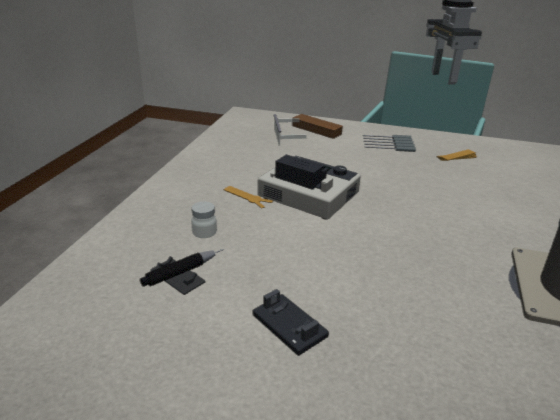

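View pics/top0.png

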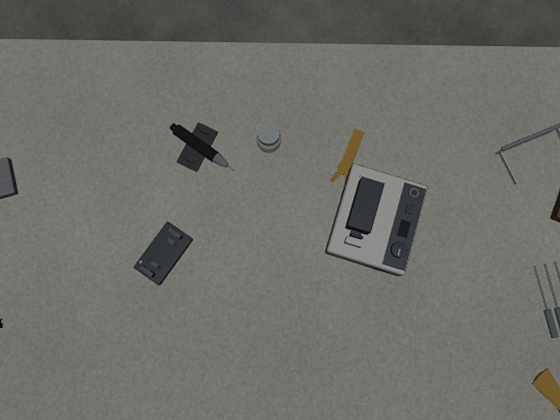

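View pics/wrist0.png

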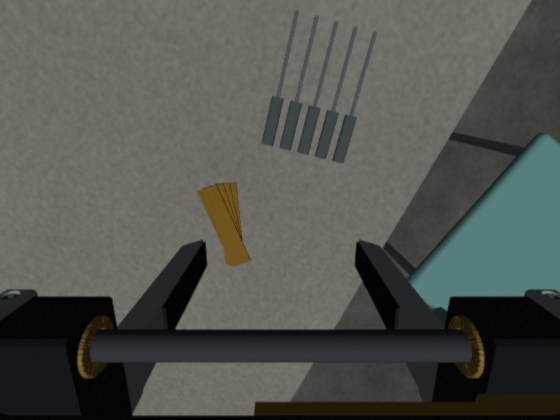

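```bash
cat > h.py <<'E'
from plant import bot,cams
import cv2,numpy as np
def px2w(c,uv,z):
    K=c["intrinsics"];T=c["camera_from_world"];R=T[:3,:3];t=T[:3,3]
    o=-R.T@t; uv=np.atleast_2d(uv).astype(float)
    d=(np.linalg.inv(K)@np.c_[uv,np.ones(len(uv))].T).T@R
    return o+d*((z-o[2])/d[:,2])[:,None]
def w2px(c,P):
    P=np.atleast_2d(P);T=c["camera_from_world"];q=P@T[:3,:3].T+T[:3,3];q=q@c["intrinsics"].T
    return q[:,:2]/q[:,2:]
def tri(c1,u1,c2,u2):
    P1=c1["intrinsics"]@c1["camera_from_world"][:3];P2=c2["intrinsics"]@c2["camera_from_world"][:3]
    X=cv2.triangulatePoints(P1,P2,np.array(u1,float).reshape(2,1),np.array(u2,float).reshape(2,1));return (X[:3]/X[3]).ravel()
E
python3 - <<'E'
from h import *
c=cams.camera("top");im=c["img"]
cv2.imwrite("pics/topu.png",cv2.resize(im[140:300,300:450],None,fx=5,fy=5,interpolation=cv2.INTER_CUBIC)[:600*2][:, :])
a=cv2.resize(im[150:285,310:440],None,fx=4.4,fy=4.4,interpolation=cv2.INTER_CUBIC)
b=cv2.resize(im[210:295,120:205],None,fx=4.4,fy=4.4,interpolation=cv2.INTER_CUBIC)
b=np.vstack([b,np.zeros((a.shape[0]-b.shape[0],b.shape[1],3),np.uint8)])
cv2.imwrite("pics/topz.png",np.hstack([a,b])[:, :800])
s=cams.camera("side");sm=s["img"]
cv2.imwrite("pics/sidez.png",cv2.resize(sm[140:225,245:375],None,fx=6,fy=6,interpolation=cv2.INTER_CUBIC))
cv2.imwrite("pics/sidec.png",cv2.resize(sm[280:355,245:335],None,fx=6,fy=6,interpolation=cv2.INTER_CUBIC))
np.save("c0.npy",[c,s],allow_pickle=True)
E
```

```text
(no output)
```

View pics/topz.png

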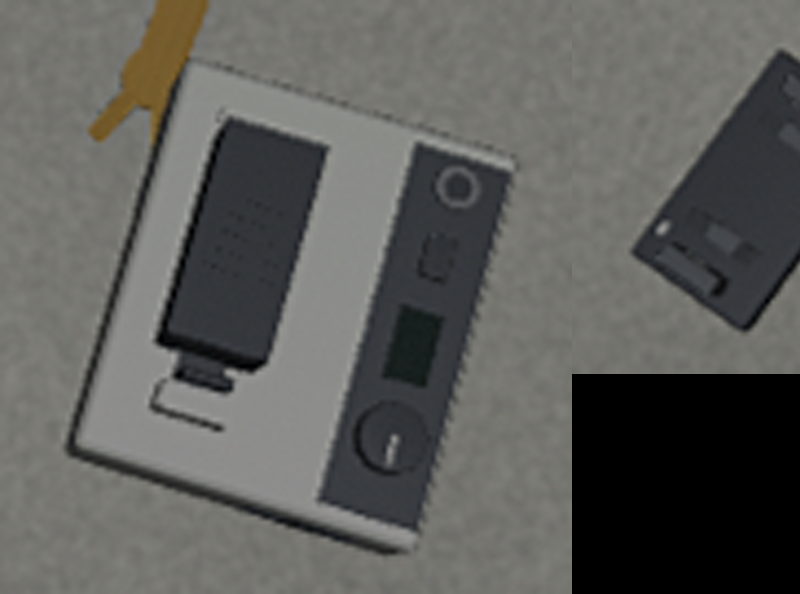

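View pics/sidez.png

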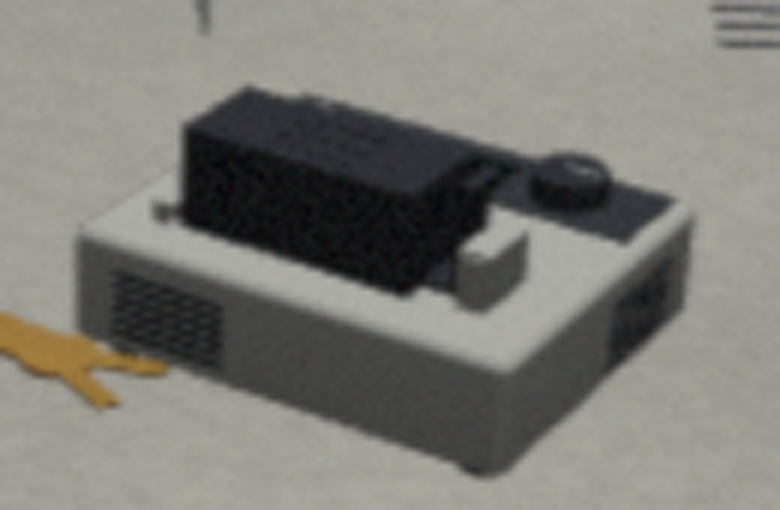

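View pics/sidec.png

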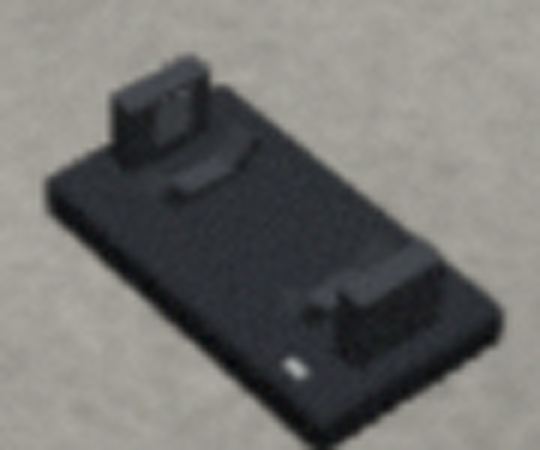

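```bash
python3 - <<'E'
from h import *
c,s=np.load("c0.npy",allow_pickle=True)
def show(name,P):
    P=P[:,:2];n=len(P);print(name,np.round(P,4).tolist(),"ctr",P.mean(0).round(4),"sides",[round(float(np.linalg.norm(P[(i+1)%n]-P[i])),4) for i in range(n)],"ang",[round(float(np.degrees(np.arctan2(*(P[(i+1)%n]-P[i])[::-1]))),2) for i in range(n)])
off=np.array([310,150])
k=lambda l:(np.array(l)+.5)/4.4-.5+off
show("deck",px2w(c,k([(187,62),(515,165),(415,545),(76,445)]),.055))
show("covertop",px2w(c,k([(232,118),(328,148),(266,366),(163,340)]),.097))
im=c["img"]
def mar(mask,z,name):
    cs,_=cv2.findContours(mask,cv2.RETR_EXTERNAL,cv2.CHAIN_APPROX_NONE);ct=max(cs,key=cv2.contourArea)
    P=px2w(c,ct[:,0],z)[:,:2].astype(np.float32); r=cv2.minAreaRect(P); print(name,r,cv2.contourArea(ct)); show(name,cv2.boxPoints(r))
g=cv2.cvtColor(im,cv2.COLOR_BGR2GRAY)
print(g[215:300:15,120:205:15])
m=np.zeros_like(g);m[210:295,120:205]=(g[210:295,120:205]<72)*255
mar(m,.010,"charger")
print(im[200,345],im[200,365],im[260,340])
m=np.zeros_like(g);m[150:285,310:440]=(g[150:285,310:440]>128)*255
mar(m,.055,"deckmask")
# charger in side
g2=cv2.cvtColor(s["img"],cv2.COLOR_BGR2GRAY)
ks=lambda l:(np.array(l)+.5)/6-.5+np.array([245,280])
show("chargerside top",px2w(s,ks([(48,185),(225,88),(500,318),(322,438)]),.014))
ks=lambda l:(np.array(l)+.5)/6-.5+np.array([245,140])
show("deckside",px2w(s,ks([(78,235),(500,375),(693,213)]),.055))
# cover corners triang
# front-left-top corner and rear-left-top
E
```

```text
deck [[0.6541, -0.1446], [0.6075, -0.294], [0.4346, -0.242], [0.477, -0.0922]] ctr [ 0.5433 -0.1932] sides [0.1565, 0.1806, 0.1557, 0.1848] ang [-107.35, 163.25, 74.19, -16.49]
covertop [[0.6175, -0.1575], [0.6045, -0.1994], [0.5079, -0.1699], [0.5186, -0.1257]] ctr [ 0.5621 -0.1631] sides [0.0439, 0.101, 0.0455, 0.1038] ang [-107.21, 163.03, 76.35, -17.83]
[[121 120 118 123 115 117]
 [119 117 125  50  59 112]
 [118 122  46  53  55 114]
 [118 121  48  56 119 114]
 [116 117  76  41 115 126]
 [116 115 113 115 116 117]]
charger ((0.4732045531272888, 0.23790474236011505), (0.0673249289393425, 0.11547989398241043), 56.22433853149414) 1792.5
charger [[0.4065000116825104, 0.24199999868869781], [0.5024999976158142, 0.1777999997138977], [0.539900004863739, 0.2337999939918518], [0.4438999891281128, 0.2980000078678131]] ctr [0.4732 0.2379] sides [0.1155, 0.0673, 0.1155, 0.0673] ang [-33.78, 56.22, 146.22, -123.78]
[138 142 140] [57 51 49] [116 122 123]
deckmask ((0.5436527729034424, -0.1934760957956314), (0.15260933339595795, 0.1837320178747177), 73.10131072998047) 4807.0
deckmask [[0.4336000084877014, -0.23980000615119934], [0.6093999743461609, -0.29319998621940613], [0.6536999940872192, -0.14720000326633453], [0.4778999984264374, -0.09380000084638596]] ctr [ 0.5437 -0.1935] sides [0.1837, 0.1526, 0.1837, 0.1526] ang [-16.9, 73.1, 163.1, -106.9]
chargerside top [[0.5346, 0.2363], [0.4996, 0.1827], [0.4066, 0.248], [0.4406, 0.3018]] ctr [0.4704 0.2422] sides [0.064, 0.1136, 0.0636, 0.1145] ang [-123.14, 144.93, 57.69, -34.85]
deckside [[0.6514, -0.14], [0.4765, -0.0852], [0.4298, -0.2356]] ctr [ 0.5192 -0.1536] sides [0.1833, 0.1575, 0.2413] ang [162.61, -107.23, 23.34]
```

>>> carry_out(
  deltas=[
    [0,-0.029,-0.03,0,0,0,5],
    [0,-0.058,-0.06,0,0,0,10],
    [0,-0.087,-0.09,0,0,0,15],
    [0,-0.115,-0.119,0,0,0,20],
    [0,-0.144,-0.149,0,0,0,25],
    [0,-0.173,-0.179,0,0,0,30],
    [0,-0.202,-0.209,0,0,0,35],
    [0,-0.231,-0.239,0,0,0,40],
    [0,-0.26,-0.269,0,0,0,41.8],
    [0,-0.289,-0.299,0,0,0,41.8],
  ],
)

```text
t: 1.08
eef_pos: [0.4236, -0.1998, 0.2057]
eef_rot: [[-0.292, -0.956, 0.0], [-0.956, 0.292, -0.0], [0.0, -0.0, -1.0]]
contact_force: [0.6, 0.4, 0.4]
gripper_width: 0.33
```

```bash
python3 - <<'E'
from h import *
s=bot.read_state()
for k in ["t","eef_pos","eef_rot","joint_pos","contact_force"]: print(k,np.round(s[k],4).tolist())
E
```

```text
t 1.0833
eef_pos [0.4236, -0.1998, 0.2057]
eef_rot [[-0.292, -0.9564, 0.0004], [-0.9564, 0.292, -0.0002], [0.0001, -0.0005, -1.0]]
joint_pos [0.2171, 0.3783, 0.2223, 2.0103, -0.1179, 0.7645, -1.3579]
contact_force [0.5665, 0.4288, 0.4241]
```

>>> carry_out(
  deltas=[
    [0,-0.025,-0.002,0,0,0,0],
    [0,-0.05,-0.004,0,0,0,0],
    [0,-0.077,-0.005,0,0,0,0],
    [0,-0.077,-0.005,0,0,0,0],
    [0,-0.077,-0.005,0,0,0,0],
    [0,-0.077,-0.005,0,0,0,0],
    [0,-0.077,-0.005,0,0,0,0],
    [0,-0.077,-0.005,0,0,0,0],
    [0,-0.077,-0.005,0,0,0,0],
    [0,-0.077,-0.005,0,0,0,0],
  ],
)

```text
t: 1.92
eef_pos: [0.4501, -0.1303, 0.2055]
eef_rot: [[-0.292, -0.956, -0.0], [-0.956, 0.292, -0.0], [0.0, -0.0, -1.0]]
contact_force: [0.3, -0.3, -0.3]
gripper_width: 0.004
```

```bash
python3 - <<'E'
from h import *
s=bot.read_state()
for k in ["t","eef_pos","eef_rot","gripper_width","contact_force"]: print(k,np.round(s[k],4).tolist())
c=cams.camera("wrist");np.save("w1.npy",[c],allow_pickle=True);cv2.imwrite("pics/w1.png",c["img"])
E
```

```text
t 1.9167
eef_pos [0.4501, -0.1303, 0.2055]
eef_rot [[-0.292, -0.9564, -0.0], [-0.9564, 0.292, -0.0001], [0.0001, -0.0, -1.0]]
gripper_width 0.0043
contact_force [0.2861, -0.2943, -0.3241]
```

View pics/w1.png

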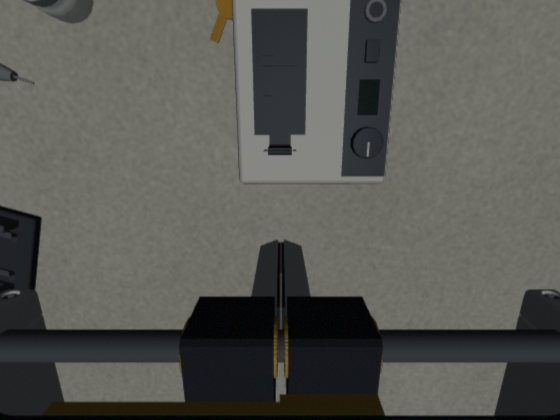

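```bash
python3 - <<'E'
from h import *
c=np.load("w1.npy",allow_pickle=True)[0]
a=cv2.resize(c["img"][90:255,230:330],None,fx=3.6,fy=3.6,interpolation=cv2.INTER_CUBIC)
b=cv2.resize(c["img"][0:190,225:400],None,fx=3.1,fy=3.1,interpolation=cv2.INTER_CUBIC)
a=a[:594];b=b[:594,:];h=min(len(a),len(b));cv2.imwrite("pics/w1z.png",np.hstack([a[:h],b[:h]])[:, :800]);print(a.shape,b.shape)
tcp=np.array([.4501,-.1303,.2055]);ex=np.array([.956,-.292,0]);ey=np.array([.292,.956,0])
for uv,z,n in [((253,9),.097,"cov RL"),((305,10),.097,"cov RR"),((306,134),.097,"cov FR"),((254,134),.097,"cov FL"),((241,183),.055,"deck FL"),((384,182),.055,"deck FR"),((233,0),.055,"deck L"),((399,0),.055,'deck R'),((281,150),.1,"lip"),((281,242),.2055,'tip'),((265,150),.078,'kpL'),((297,150),.078,'kpR')]:
    P=px2w(c,uv,z)[0];d=P-tcp;print(n,P.round(4),"along",round(d@ex,4),"left",round(d@ey,4))
E
```

```text
(594, 360, 3) (589, 542, 3)
cov RL [ 0.6173 -0.1587  0.097 ] along 0.1681 left 0.0217
cov RR [ 0.6041 -0.1992  0.097 ] along 0.1673 left -0.0209
cov FR [ 0.5087 -0.1732  0.097 ] along 0.0686 left -0.0239
cov FL [ 0.5226 -0.1281  0.097 ] along 0.0686 left 0.0233
deck FL [ 0.4769 -0.0943  0.055 ] along 0.0151 left 0.0422
deck FR [ 0.4325 -0.2431  0.055 ] along 0.0161 left -0.113
deck L [ 0.6429 -0.1438  0.055 ] along 0.1882 left 0.0434
deck R [ 0.5975 -0.2916  0.055 ] along 0.188 left -0.1111
lip [ 0.502  -0.1474  0.1   ] along 0.0546 left -0.0012
tip [ 0.4571 -0.1336  0.2055] along 0.0076 left -0.0011
kpL [ 0.5046 -0.1318  0.078 ] along 0.0526 left 0.0145
kpR [ 0.4954 -0.1618  0.078 ] along 0.0525 left -0.0169
```

View pics/w1z.png

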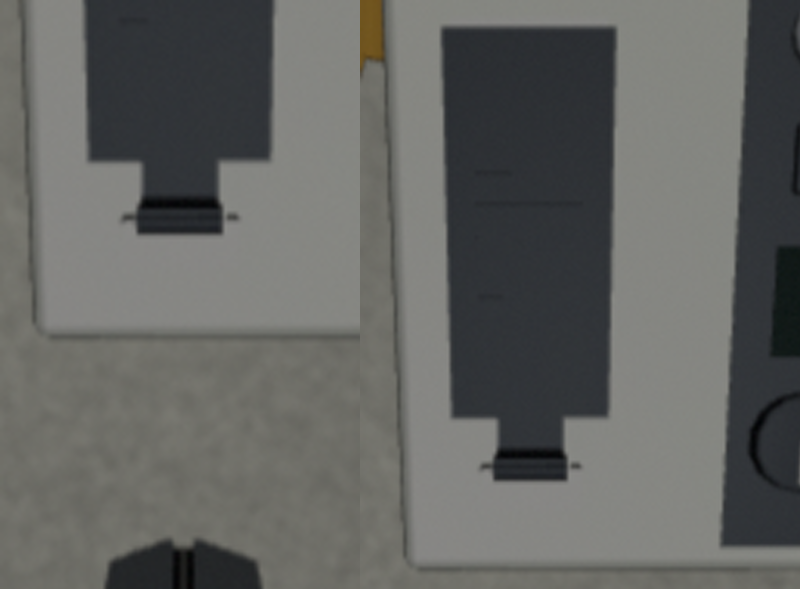

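>>> carry_out(
  deltas=[
    [0,0,-0.005,0.03,0,0,0],
    [0,0,-0.01,0.06,0,0,0],
    [0,0,-0.02,0.09,0,0,0],
    [0,0,-0.03,0.11,0,0,0],
    [0,0,-0.034,0.1185,0,0,0],
    [0,0,-0.035,0.1185,0,0,0],
    [0,0,-0.036,0.1185,0,0,0],
    [0,0,-0.037,0.1185,0,0,0],
    [0,0,-0.037,0.1185,0,0,0],
    [0,0,-0.037,0.1185,0,0,0],
  ],
)

```text
t: 2.8
eef_pos: [0.4862, -0.1404, 0.0882]
eef_rot: [[-0.291, -0.957, 0.002], [-0.957, 0.291, -0.0], [-0.0, -0.002, -1.0]]
contact_force: [-0.3, 0.0, -0.9]
gripper_width: 0.003
```

```bash
cat > st.py <<'E'
from h import *
import sys
s=bot.read_state()
ex=np.array([.956,-.292,0]);tcp=np.array([.4501,-.1303,.2055])
d=s["eef_pos"]-tcp
print("t",round(s["t"],2),"along",round(d@ex*1000,2),"left",round(d@np.array([.292,.956,0])*1000,2),"z",round(s["eef_pos"][2]*1000,1),"Falong",round(float(s["contact_force"]@ex),2),"F",np.round(s["contact_force"],2),"gw",round(float(s["gripper_width"]),3))
for n in sys.argv[1:]:
    c=cams.camera(n);cv2.imwrite(f"pics/{n}_{round(s['t']*100)}.png",c["img"]);np.save(f"{n}_last.npy",[c],allow_pickle=True);print(f"pics/{n}_{round(s['t']*100)}.png")
E
python3 st.py wrist
```

```text
t 2.8 along 37.45 left 0.89 z 88.2 Falong -0.3 F [-0.3   0.05 -0.94] gw 0.003
pics/wrist_280.png
```

```bash
python3 - <<'E'
import cv2
a=cv2.imread("pics/wrist_280.png");cv2.imwrite("pics/wz.png",cv2.resize(a[60:310,180:390],None,fx=2.4,fy=2.4))
E
```

```text
(no output)
```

View pics/wz.png

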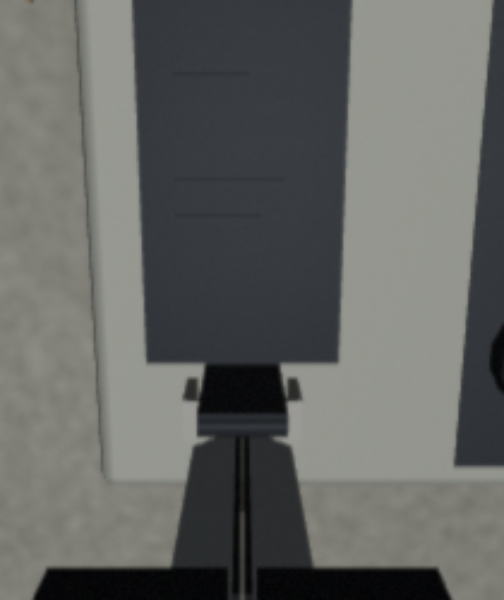

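>>> carry_out(
  deltas=[
    [0,0,-0.001,0,0,0,0],
    [0,0,-0.002,0,0,0,0],
    [0,0,-0.003,0,0,0,0],
    [0,0,-0.0035,0,0,0,0],
    [0,0,-0.004,0,0,0,0],
    [0,0,-0.0045,0,0,0,0],
    [0,0,-0.005,0,0,0,0],
    [0,0,-0.005,0,0,0,0],
    [0,0,-0.005,0,0,0,0],
    [0,0,-0.005,0,0,0,0],
  ],
)

```text
t: 3.68
eef_pos: [0.49, -0.1416, 0.0868]
eef_rot: [[-0.29, -0.957, -0.001], [-0.957, 0.29, 0.0], [-0.0, 0.001, -1.0]]
contact_force: [-2.2, 1.2, 0.7]
gripper_width: 0.007
```

```bash
python3 st.py
```

```text
t 3.68 along 41.44 left 0.85 z 86.8 Falong -2.49 F [-2.23  1.23  0.7 ] gw 0.007
```

>>> carry_out(
  deltas=[
    [0,0,-0.0002,0,0,0,0],
    [0,0,-0.0004,0,0,0,0],
    [0,0,-0.0006,0,0,0,0],
    [0,0,-0.0008,0,0,0,0],
    [0,0,-0.001,0,0,0,0],
    [0,0,-0.0012,0,0,0,0],
    [0,0,-0.0012,0,0,0,0],
    [0,0,-0.0012,0,0,0,0],
    [0,0,-0.0012,0,0,0,0],
    [0,0,-0.0012,0,0,0,0],
  ],
)

```text
t: 4.52
eef_pos: [0.4914, -0.1421, 0.0869]
eef_rot: [[-0.291, -0.957, -0.001], [-0.957, 0.291, 0.0], [0.0, 0.001, -1.0]]
contact_force: [-3.3, 0.4, 0.3]
gripper_width: 0.006
```

```bash
python3 st.py side wrist; python3 - <<'E'
import cv2
a=cv2.imread("pics/wrist_451.png")
if a is None:
    import glob;f=sorted(glob.glob("pics/wrist_*.png"))[-1];a=cv2.imread(f);print(f)
import glob,os;f=max(glob.glob("pics/side_*.png"),key=os.path.getmtime);b=cv2.imread(f)
import numpy as np
x=cv2.resize(a[200:300,220:340],None,fx=3.3,fy=3.3);y=cv2.resize(b[145:225,250:370],None,fx=3.3,fy=3.3)
cv2.imwrite("pics/z1.png",np.hstack([x[:264],y[:264]]))
E
```

```text
t 4.52 along 42.89 left 0.82 z 86.9 Falong -3.24 F [-3.26  0.42  0.32] gw 0.006
pics/side_452.png
pics/wrist_452.png
pics/wrist_452.png[ WARN:0@0.017] global loadsave.cpp:275 findDecoder imread_('pics/wrist_451.png'): can't open/read file: check file path/integrity
```

View pics/z1.png

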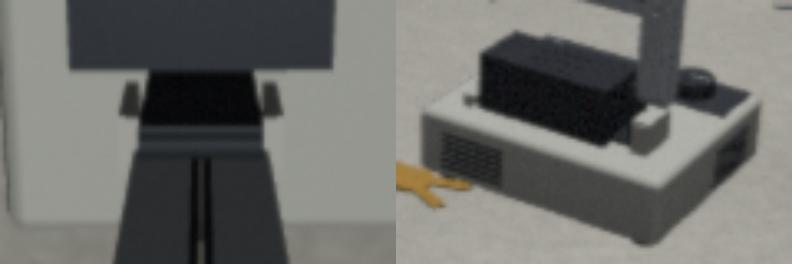

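>>> carry_out(
  deltas=[
    [0,0,-0.0002,0,0,0,0],
    [0,0,-0.0004,0,0,0,0],
    [0,0,-0.0006,0,0,0,0],
    [0,0,-0.0008,0,0,0,0],
    [0,0,-0.001,0,0,0,0],
    [0,0,-0.001,0,0,0,0],
    [0,0,-0.001,0,0,0,0],
    [0,0,-0.001,0,0,0,0],
    [0,0,-0.001,0,0,0,0],
    [0,0,-0.001,0,0,0,0],
  ],
)

```text
t: 5.45
eef_pos: [0.4924, -0.1423, 0.0869]
eef_rot: [[-0.291, -0.957, -0.0], [-0.957, 0.291, 0.0], [-0.0, 0.0, -1.0]]
contact_force: [-3.9, 1.1, -2.8]
gripper_width: 0.006
```

```bash
cat > zz.py <<'E'
import cv2,glob,os,numpy as np
a=cv2.imread(max(glob.glob("pics/wrist_*.png"),key=os.path.getmtime));b=cv2.imread(max(glob.glob("pics/side_*.png"),key=os.path.getmtime))
x=cv2.resize(a[200:300,220:340],None,fx=3.3,fy=3.3);y=cv2.resize(b[145:225,250:370],None,fx=3.3,fy=3.3)
cv2.imwrite("pics/z1.png",np.hstack([x[:264],y[:264]]))
E
python3 st.py side wrist; python3 zz.py
```

```text
t 5.45 along 43.94 left 0.83 z 86.9 Falong -4.05 F [-3.9   1.12 -2.76] gw 0.006
pics/side_545.png
pics/wrist_545.png
```

View pics/z1.png

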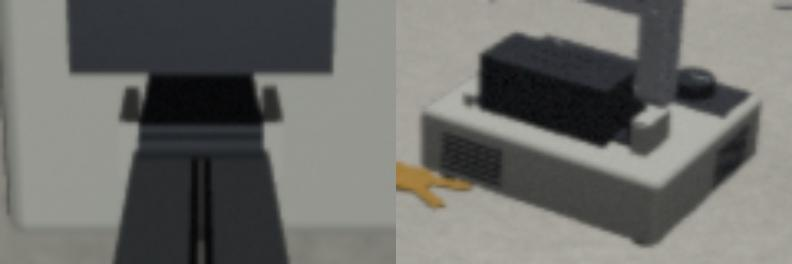

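>>> carry_out(
  deltas=[
    [0,0,-0.0002,0,0,0,0],
    [0,0,-0.0004,0,0,0,0],
    [0,0,-0.0006,0,0,0,0],
    [0,0,-0.0008,0,0,0,0],
    [0,0,-0.001,0,0,0,0],
    [0,0,-0.001,0,0,0,0],
    [0,0,-0.001,0,0,0,0],
    [0,0,-0.001,0,0,0,0],
    [0,0,-0.001,0,0,0,0],
    [0,0,-0.001,0,0,0,0],
  ],
)

```text
t: 6.38
eef_pos: [0.4933, -0.1426, 0.0869]
eef_rot: [[-0.291, -0.957, -0.0], [-0.957, 0.291, 0.0], [-0.0, 0.001, -1.0]]
contact_force: [-4.3, 1.4, -4.6]
gripper_width: 0.009
```

```bash
python3 st.py side wrist; python3 zz.py
```

```text
t 6.38 along 44.91 left 0.85 z 86.9 Falong -4.51 F [-4.3   1.37 -4.64] gw 0.009
pics/side_638.png
pics/wrist_638.png
```

View pics/z1.png

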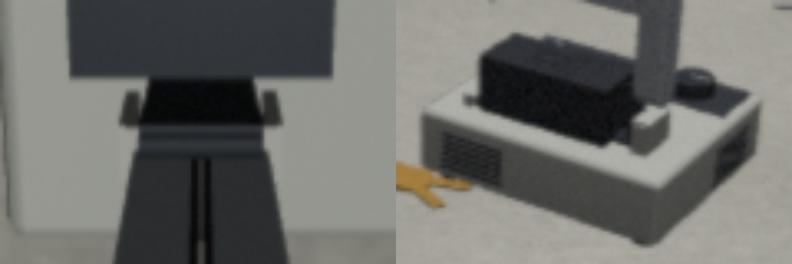

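>>> carry_out(
  deltas=[
    [0,0,-0.0002,0.0001,0,0,0],
    [0,0,-0.0004,0.0002,0,0,0],
    [0,0,-0.0006,0.0003,0,0,0],
    [0,0,-0.0008,0.0004,0,0,0],
    [0,0,-0.001,0.0005,0,0,0],
    [0,0,-0.001,0.0005,0,0,0],
    [0,0,-0.001,0.0005,0,0,0],
    [0,0,-0.001,0.0005,0,0,0],
    [0,0,-0.001,0.0005,0,0,0],
    [0,0,-0.001,0.0005,0,0,0],
  ],
)

```text
t: 7.32
eef_pos: [0.4949, -0.1431, 0.0867]
eef_rot: [[-0.291, -0.957, 0.001], [-0.957, 0.291, -0.0], [-0.0, -0.001, -1.0]]
contact_force: [-3.9, 1.0, -1.0]
gripper_width: 0.006
```

```bash
python3 st.py side wrist; python3 zz.py
```

```text
t 7.32 along 46.54 left 0.84 z 86.7 Falong -4.0 F [-3.88  0.99 -1.01] gw 0.006
pics/side_732.png
pics/wrist_732.png
```

View pics/z1.png

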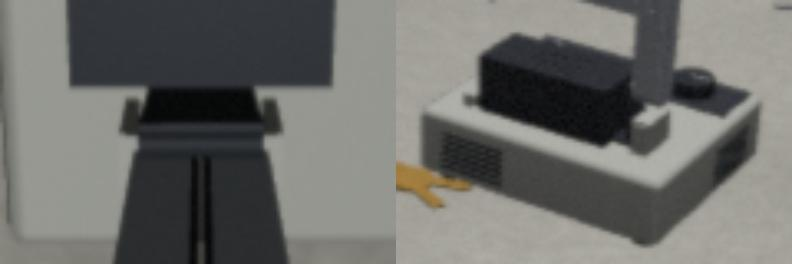

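```bash
python3 - <<'E'
import cv2,numpy as np
L=[cv2.resize(cv2.imread(f"pics/side_{k}.png")[150:200,265:355],None,fx=4.4,fy=4.4,interpolation=cv2.INTER_CUBIC) for k in (452,638,732)]
d=cv2.absdiff(L[1],L[2])*4
cv2.imwrite("pics/z2.png",np.vstack([np.hstack([L[0],L[1]]),np.hstack([L[2],d])]))
for k in (280,452,545,638,732):
    g=cv2.cvtColor(cv2.imread(f"pics/wrist_{k}.png"),cv2.COLOR_BGR2GRAY).astype(float)
    for r in (90,150,200):
        row=g[r,200:360]; e=np.gradient(row); i=np.argmin(e);j=np.argmax(e[:140]); 
        f=lambda i:i+0.5*(e[i-1]-e[i+1])/(e[i-1]-2*e[i]+e[i+1])
        print(k,r,round(f(i)+200,2),round(f(j)+200,2),round(f(j)-f(i),2))
E
```

```text
280 90 235.79 325.01 89.22
280 150 238.02 322.74 84.72
280 200 240.02 320.93 80.91
452 90 235.22 325.28 90.06
452 150 237.6 323.15 85.55
452 200 239.64 321.14 81.49
545 90 235.36 325.16 89.81
545 150 237.79 322.92 85.12
545 200 239.73 321.14 81.41
638 90 235.62 325.14 89.52
638 150 237.8 322.92 85.13
638 200 239.77 321.13 81.36
732 90 235.58 325.14 89.56
732 150 237.79 322.94 85.15
732 200 239.74 321.13 81.39
```

View pics/z2.png

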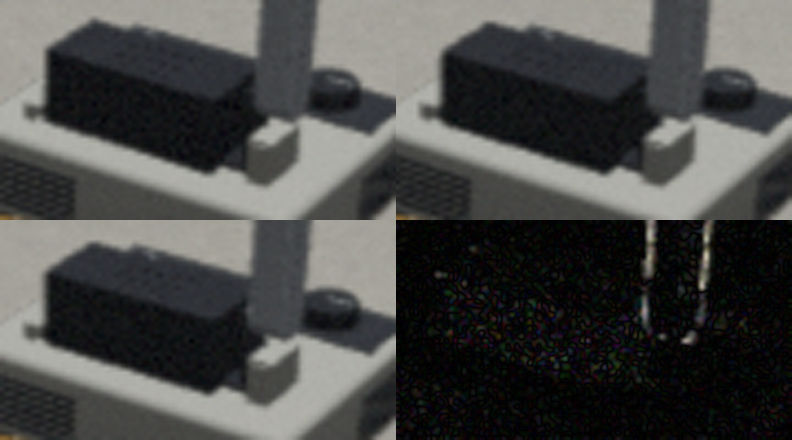

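>>> carry_out(
  deltas=[
    [0,0,-0.0002,0,0,0,0],
    [0,0,-0.0004,0,0,0,0],
    [0,0,-0.0006,0,0,0,0],
    [0,0,-0.0008,0,0,0,0],
    [0,0,-0.001,0,0,0,0],
    [0,0,-0.001,0,0,0,0],
    [0,0,-0.001,0,0,0,0],
    [0,0,-0.001,0,0,0,0],
    [0,0,-0.001,0,0,0,0],
    [0,0,-0.001,0,0,0,0],
  ],
)

```text
t: 8.25
eef_pos: [0.4956, -0.1433, 0.0866]
eef_rot: [[-0.29, -0.957, 0.0], [-0.957, 0.29, -0.0], [-0.0, -0.0, -1.0]]
contact_force: [-3.9, 0.4, 0.8]
gripper_width: 0.008
```

```bash
python3 st.py side wrist; python3 zz.py
```

```text
t 8.25 along 47.33 left 0.88 z 86.6 Falong -3.81 F [-3.87  0.39  0.83] gw 0.008
pics/side_825.png
pics/wrist_825.png
```

View pics/z1.png

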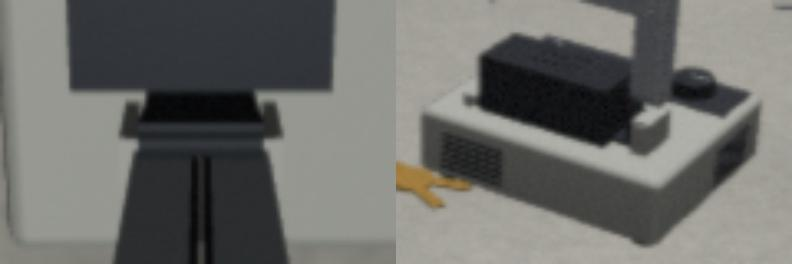

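>>> carry_out(
  deltas=[
    [0,0,-0.0002,0,0,0,0],
    [0,0,-0.0004,0,0,0,0],
    [0,0,-0.0006,0,0,0,0],
    [0,0,-0.0008,0,0,0,0],
    [0,0,-0.0008,0,0,0,0],
    [0,0,-0.0008,0,0,0,0],
    [0,0,-0.0008,0,0,0,0],
    [0,0,-0.0008,0,0,0,0],
    [0,0,-0.0008,0,0,0,0],
    [0,0,-0.0008,0,0,0,0],
  ],
)

```text
t: 9.18
eef_pos: [0.4968, -0.1437, 0.0867]
eef_rot: [[-0.291, -0.957, 0.001], [-0.957, 0.291, -0.0], [0.0, -0.001, -1.0]]
contact_force: [-1.7, 0.6, 1.8]
gripper_width: 0.007
```

```bash
python3 st.py side wrist; python3 zz.py
```

```text
t 9.18 along 48.52 left 0.82 z 86.7 Falong -1.8 F [-1.7   0.59  1.78] gw 0.007
pics/side_918.png
pics/wrist_918.png
```

View pics/z1.png

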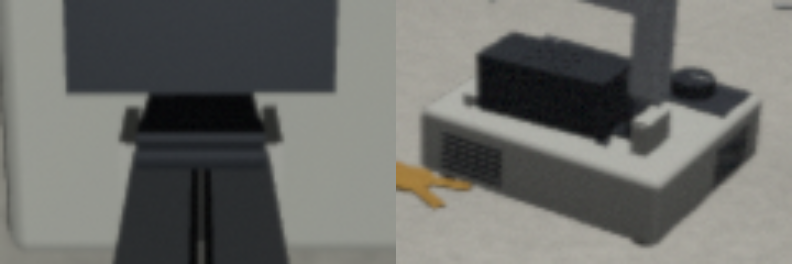

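>>> carry_out(
  deltas=[
    [0,0,0.012,0,0,0,0],
    [0.03,0,0.022,-0.02,0,0,0],
    [0.094,0,0.01,-0.05,0,0,0],
    [0.094,0,-0.02,-0.05,0,0,0],
    [0.094,0.001,-0.05,-0.05,0,0,0],
    [0.094,0.001,-0.07,-0.05,0,0,0],
    [0.094,0.001,-0.07,-0.05,0,0,0],
    [0.094,0.001,-0.07,-0.05,0,0,0],
    [0.094,0.001,-0.07,-0.05,0,0,0],
    [0.094,0.001,-0.07,-0.05,0,0,0],
  ],
)

```text
t: 10.12
eef_pos: [0.5618, -0.1645, 0.1363]
eef_rot: [[-0.291, -0.957, -0.001], [-0.957, 0.291, 0.0], [-0.0, 0.001, -1.0]]
contact_force: [0.6, -0.5, 0.1]
gripper_width: 0.604
```

```bash
python3 st.py side wrist
```

```text
t 10.12 along 116.78 left -0.04 z 136.3 Falong 0.69 F [ 0.56 -0.52  0.13] gw 0.604
pics/side_1012.png
pics/wrist_1012.png
```

```bash
python3 - <<'E'
import cv2,numpy as np
a=cv2.imread("pics/wrist_1012.png");b=cv2.imread("pics/side_1012.png")
cv2.imwrite("pics/z3.png",np.hstack([cv2.resize(a,(400,300)),cv2.resize(b[120:240,220:380],(400,300))]))
E
```

```text
(no output)
```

View pics/z3.png

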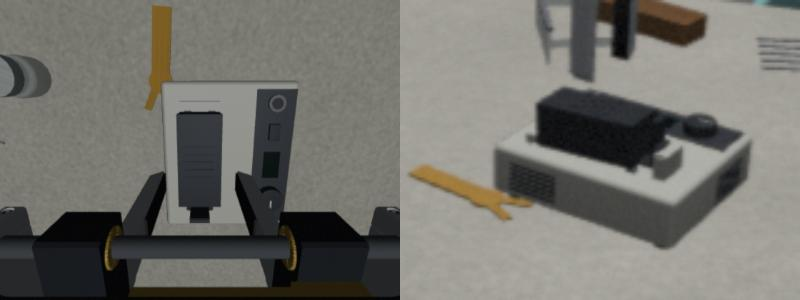

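>>> carry_out(
  deltas=[
    [0.094,0,-0.001,0,0,0,0],
    [0.094,0,-0.001,0.01,0,0,0],
    [0.094,0,-0.001,0.03,0,0,0],
    [0.094,0,-0.001,0.05,0,0,0],
    [0.094,0,-0.001,0.065,0,0,0],
    [0.094,0,-0.001,0.0725,0,0,0],
    [0.07,0,-0.001,0.0725,0,0,0],
    [0.03,0,-0.001,0.0725,0,0,0],
    [0.03,0,-0.001,0.0725,0,0,0],
    [0.03,0,-0.001,0.0725,0,0,0],
  ],
)

```text
t: 11.05
eef_pos: [0.5647, -0.1654, 0.065]
eef_rot: [[-0.291, -0.957, 0.002], [-0.957, 0.291, -0.001], [-0.0, -0.002, -1.0]]
contact_force: [0.1, 0.1, -0.3]
gripper_width: 0.755
```

```bash
python3 st.py
```

```text
t 11.05 along 119.79 left -0.06 z 65.0 Falong 0.01 F [ 0.05  0.14 -0.31] gw 0.755
```

>>> carry_out(
  deltas=[
    [0.02,0,0,0,0,0,0],
    [0.02,0,0,0,0,0,0],
    [0.02,0,0,0,0,0,0],
    [0.02,0,0,0,0,0,0],
    [0.02,0,0,0,0,0,0],
    [0.02,0,0,0,0,0,0],
    [0.02,0,0,0,0,0,0],
    [0.02,0,0,0,0,0,0],
    [0.02,0,0,0,0,0,0],
    [0.02,0,0,0,0,0,0],
  ],
)

```text
t: 11.88
eef_pos: [0.5641, -0.1651, 0.0643]
eef_rot: [[-0.29, -0.957, 0.001], [-0.957, 0.29, 0.0], [-0.0, -0.001, -1.0]]
contact_force: [0.4, 0.7, 5.0]
gripper_width: 0.487
```

```bash
python3 st.py wrist side; python3 - <<'E'
import cv2,numpy as np,glob,os
a,b=[cv2.imread(max(glob.glob(f"pics/{n}_*.png"),key=os.path.getmtime)) for n in ("wrist","side")]
cv2.imwrite("pics/z3.png",np.hstack([cv2.resize(a,(400,300)),cv2.resize(b[120:240,220:380],(400,300))]))
E
```

```text
t 11.88 along 119.17 left 0.06 z 64.3 Falong 0.23 F [0.44 0.67 5.05] gw 0.487
pics/wrist_1188.png
pics/side_1188.png
```

View pics/z3.png

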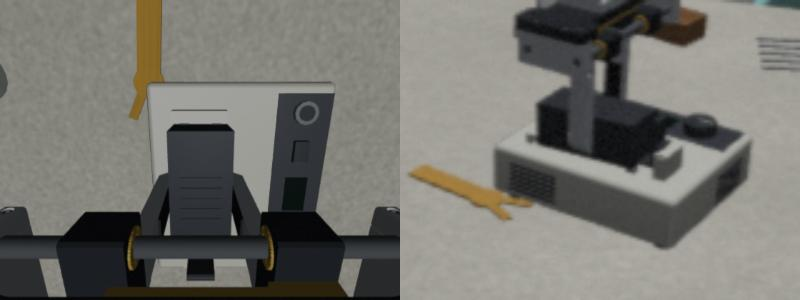

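>>> carry_out(
  deltas=[
    [0.02,0,-0.0006,-0.0027,-2.86,0,0],
    [0.02,0,-0.0013,-0.0054,-5.73,0,0],
    [0.02,0,-0.0021,-0.008,-8.6,0,0],
    [0.02,0,-0.0031,-0.0106,-11.46,0,0],
    [0.02,0,-0.0042,-0.0132,-14.32,0,0],
    [0.02,0,-0.0054,-0.0157,-17.2,0,0],
    [0.02,0,-0.0058,-0.0165,-18,0,0],
    [0.02,0,-0.0058,-0.0165,-18,0,0],
    [0.02,0,-0.0058,-0.0165,-18,0,0],
    [0.02,0,-0.0058,-0.0165,-18,0,0],
  ],
)

```text
t: 12.82
eef_pos: [0.5684, -0.1665, 0.0807]
eef_rot: [[-0.291, -0.909, -0.298], [-0.957, 0.276, 0.091], [-0.0, 0.311, -0.95]]
contact_force: [-3.0, 2.2, 6.1]
gripper_width: 0.49
```

```bash
cat > v.py <<'E'
import cv2,numpy as np,glob,os
a,b=[cv2.imread(max(glob.glob(f"pics/{n}_*.png"),key=os.path.getmtime)) for n in ("wrist","side")]
cv2.imwrite("pics/z3.png",np.hstack([cv2.resize(a,(400,300)),cv2.resize(b[120:240,220:380],(400,300))]))
E
python3 st.py wrist side; python3 v.py
```

```text
t 12.82 along 123.65 left -0.05 z 80.7 Falong -3.52 F [-3.03  2.15  6.14] gw 0.49
pics/wrist_1282.png
pics/side_1282.png
```

View pics/z3.png

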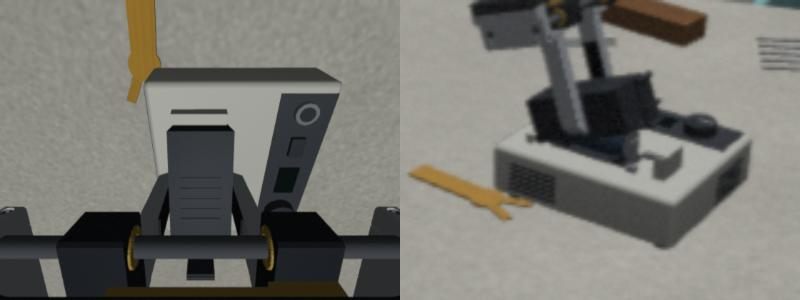

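>>> carry_out(
  deltas=[
    [0.02,0,0.0025,-0.0001,0,0,0],
    [0.02,0,0.005,-0.0002,0,0,0],
    [0.02,0,0.0075,-0.0004,0,0,0],
    [0.02,0,0.0095,-0.0005,0,0,0],
    [0.02,0,0.0095,-0.0005,0,0,0],
    [0.02,0,0.0114,-0.006,0,0,0],
    [0.02,0,0.0145,-0.0155,0,0,0],
    [0.02,0,0.019,-0.03,0,0,0],
    [0.02,0,0.026,-0.051,0,0,0],
    [0.02,0,0.034,-0.075,0,0,0],
  ],
)

```text
t: 13.75
eef_pos: [0.5589, -0.1636, 0.1633]
eef_rot: [[-0.291, -0.909, -0.3], [-0.957, 0.276, 0.091], [0.0, 0.313, -0.95]]
contact_force: [0.3, -0.0, -1.5]
gripper_width: 0.489
```

```bash
python3 st.py wrist side; python3 v.py
```

```text
t 13.75 along 113.71 left -0.08 z 163.3 Falong 0.31 F [ 0.31 -0.04 -1.49] gw 0.489
pics/wrist_1375.png
pics/side_1375.png
```

View pics/z3.png

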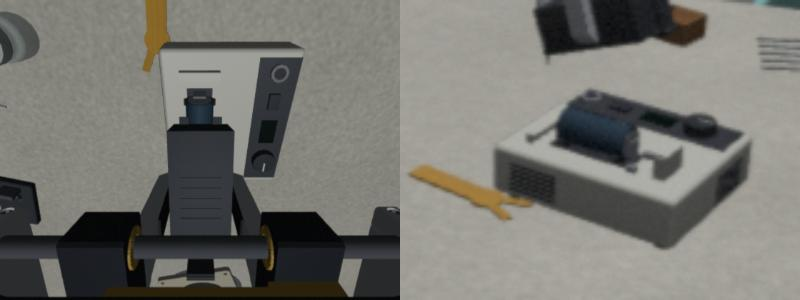

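>>> carry_out(
  deltas=[
    [0.02,-0.02,0.016,0.013,2.5,0,0],
    [0.02,-0.045,0.036,0.029,5,0,0],
    [0.02,-0.07,0.056,0.045,8,0,0],
    [0.02,-0.095,0.076,0.062,11,0,0],
    [0.02,-0.12,0.096,0.078,14,0,0],
    [0.02,-0.145,0.116,0.094,17,0,0],
    [0.02,-0.165,0.132,0.107,19.5,0,0],
    [0.02,-0.1727,0.1384,0.112,21.1,0,0],
    [0.02,-0.1727,0.1384,0.112,21.1,0,0],
    [0.02,-0.1727,0.1384,0.112,21.1,0,0],
  ],
)

```text
t: 14.68
eef_pos: [0.4508, 0.05, 0.0987]
eef_rot: [[-0.288, -0.956, 0.05], [-0.958, 0.288, -0.016], [0.001, -0.052, -0.999]]
contact_force: [1.0, 0.8, -0.9]
gripper_width: 0.485
```

```bash
python3 st.py top side; python3 - <<'E'
import cv2,numpy as np,glob,os
a,b=[cv2.imread(max(glob.glob(f"pics/{n}_*.png"),key=os.path.getmtime)) for n in ("top","side")]
cv2.imwrite("pics/z3.png",np.hstack([cv2.resize(a[120:300,130:370],(400,300)),cv2.resize(b[130:340,120:400],(400,300))]))
E
```

```text
t 14.68 along -51.92 left 172.54 z 98.7 Falong 0.71 F [ 0.98  0.79 -0.89] gw 0.485
pics/top_1468.png
pics/side_1468.png
```

View pics/z3.png

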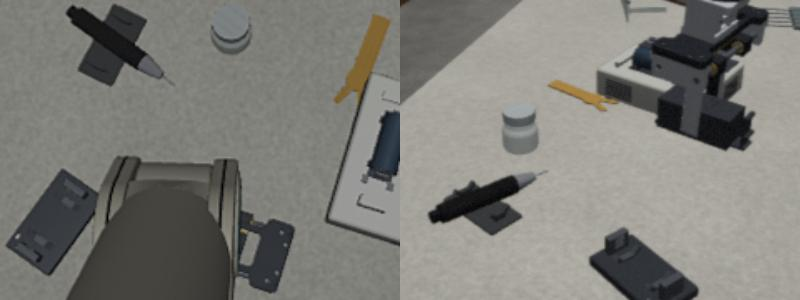

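>>> carry_out(
  deltas=[
    [0.02,0,0.001,0.02,0,0,0],
    [0.02,0,0.002,0.045,0,0,0],
    [0.02,0,0.0035,0.065,0,0,0],
    [0.02,0,0.004,0.078,0,0,0],
    [0.02,0,0.0045,0.086,0,0,0],
    [0.02,0,0.0045,0.0866,0,0,0],
    [0.02,0,0.0045,0.0866,0,0,0],
    [0.02,0,0.0045,0.0866,0,0,0],
    [0.02,0,0.0045,0.0866,0,0,0],
    [0.02,0,0.0045,0.0866,0,0,0],
  ],
)

```text
t: 15.62
eef_pos: [0.4527, 0.0491, 0.0124]
eef_rot: [[-0.291, -0.955, 0.053], [-0.957, 0.291, -0.015], [-0.001, -0.055, -0.998]]
contact_force: [-0.1, -0.0, -1.3]
gripper_width: 0.486
```

```bash
python3 st.py side; python3 - <<'E'
import cv2,numpy as np,glob,os
b=cv2.imread(max(glob.glob("pics/side_*.png"),key=os.path.getmtime))
cv2.imwrite("pics/z3.png",cv2.resize(b[170:290,270:430],None,fx=4.5,fy=4.5,interpolation=cv2.INTER_CUBIC))
E
```

```text
t 15.62 along -49.93 left 172.27 z 12.4 Falong -0.11 F [-0.12 -0.02 -1.33] gw 0.486
pics/side_1562.png
```

View pics/z3.png

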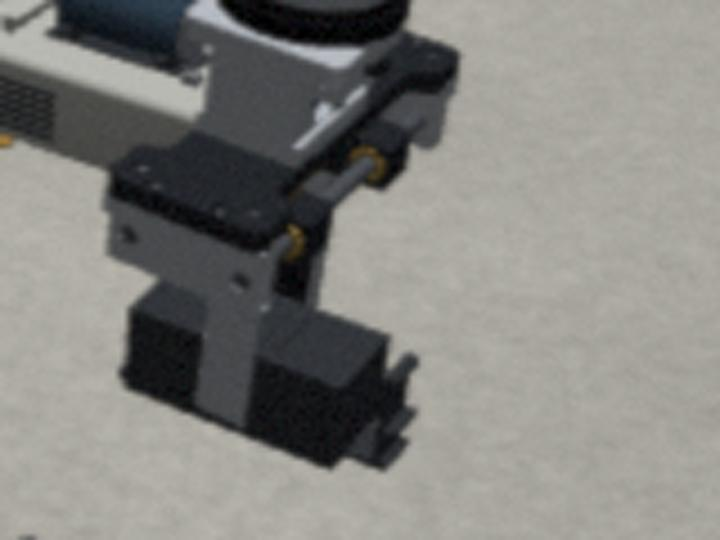

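>>> carry_out(
  deltas=[
    [0.02,0,0,0.001,0,0,0],
    [0.02,0,0,0.002,0,0,0],
    [0.02,0,0,0.003,0,0,0],
    [0.02,0,0,0.0035,0,0,0],
    [0.02,0,0,0.004,0,0,0],
    [0.02,0,0,0.0045,0,0,0],
    [0.02,0,0,0.005,0,0,0],
    [0.02,0,0,0.005,0,0,0],
    [0.02,0,0,0.005,0,0,0],
    [0.02,0,0,0.005,0,0,0],
  ],
)

```text
t: 16.5
eef_pos: [0.4522, 0.0493, 0.0068]
eef_rot: [[-0.29, -0.955, 0.052], [-0.957, 0.29, -0.016], [0.0, -0.054, -0.999]]
contact_force: [-0.3, 0.1, -0.0]
gripper_width: 0.489
```

```bash
python3 st.py
```

```text
t 16.5 along -50.46 left 172.33 z 6.8 Falong -0.3 F [-0.27  0.13 -0.02] gw 0.489
```

>>> carry_out(
  deltas=[
    [0.02,0,0,0.0004,0,0,0],
    [0.02,0,0,0.0008,0,0,0],
    [0.02,0,0,0.0012,0,0,0],
    [0.02,0,0,0.0012,0,0,0],
    [0.094,0,0,0.0012,0,0,0],
    [0.094,0,0,0.0012,0,0,0],
    [0.094,0,0,0.0012,0,0,0],
    [0.094,0,0,0.0012,0,0,0],
    [0.094,0,0,0.0012,0,0,0],
    [0.094,0,0,0.0012,0,0,0],
  ],
)

```text
t: 17.33
eef_pos: [0.4522, 0.0493, 0.0055]
eef_rot: [[-0.291, -0.955, 0.052], [-0.957, 0.29, -0.016], [0.0, -0.054, -0.999]]
contact_force: [0.1, -0.1, 0.3]
gripper_width: 0.878
```

```bash
python3 st.py side; python3 - <<'E'
import cv2,numpy as np,glob,os
b=cv2.imread(max(glob.glob("pics/side_*.png"),key=os.path.getmtime))
cv2.imwrite("pics/z3.png",cv2.resize(b[170:290,270:430],None,fx=4.5,fy=4.5,interpolation=cv2.INTER_CUBIC))
E
```

```text
t 17.33 along -50.38 left 172.28 z 5.5 Falong 0.07 F [ 0.06 -0.07  0.27] gw 0.878
pics/side_1733.png
```

View pics/z3.png

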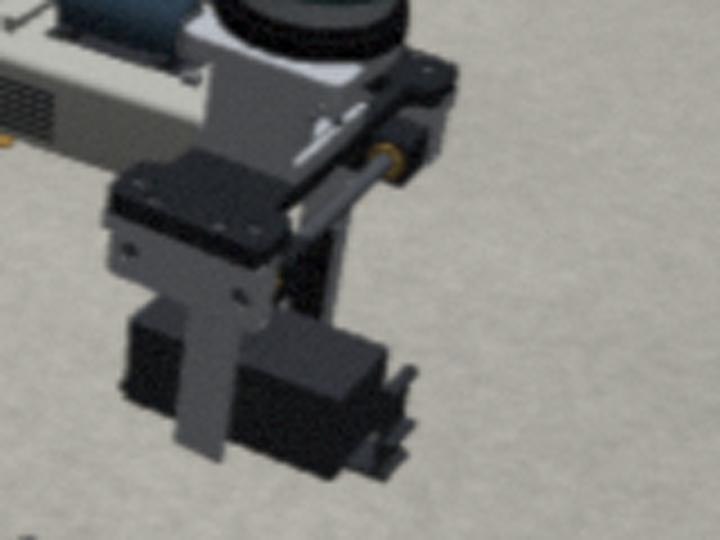

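>>> carry_out(
  deltas=[
    [0.094,0,-0.001,-0.02,0,0,0],
    [0.094,0,-0.003,-0.055,0,0,0],
    [0.094,0,-0.005,-0.09,0,0,0],
    [0.094,0.025,-0.03,-0.098,0,0,0],
    [0.094,0.05,-0.055,-0.106,-1,0,0],
    [0.094,0.075,-0.08,-0.114,-2,0,0],
    [0.094,0.1,-0.105,-0.122,-3,0,0],
    [0.094,0.125,-0.13,-0.13,-3,0,0],
    [0.094,0.15,-0.155,-0.138,-3,0,0],
    [0.094,0.1727,-0.1765,-0.1456,-3,0,0],
  ],
)

```text
t: 18.22
eef_pos: [0.5639, -0.1671, 0.1611]
eef_rot: [[-0.291, -0.957, 0.002], [-0.957, 0.291, -0.001], [0.001, -0.002, -1.0]]
contact_force: [0.4, 0.3, -0.8]
gripper_width: 1.003
```

```bash
python3 st.py side wrist top; python3 v.py; python3 - <<'E'
from h import *
s=bot.read_state();print(np.round(s["eef_rot"],4).tolist(),np.round(s["dq"],3))
E
```

```text
t 18.22 along 119.56 left -1.94 z 161.1 Falong 0.25 F [ 0.36  0.34 -0.85] gw 1.003
pics/side_1822.png
pics/wrist_1822.png
pics/top_1822.png
[[-0.2942, -0.9557, 0.0032], [-0.9558, 0.2942, -0.0026], [0.0015, -0.0038, -1.0]] [-0.05  -0.003 -0.046  0.061 -0.011  0.01  -0.005]
```

View pics/z3.png

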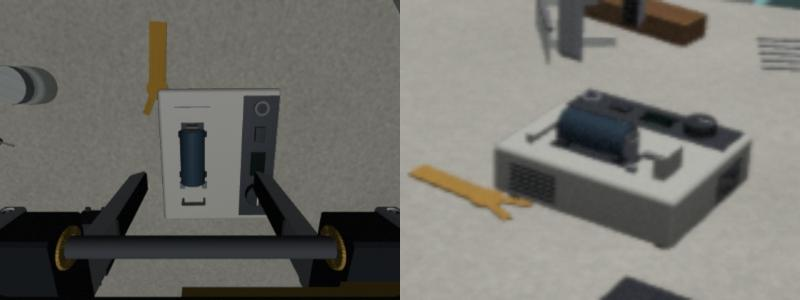

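```bash
python3 - <<'E'
from h import *
c=np.load("wrist_last.npy",allow_pickle=True)[0];im=c["img"].astype(int)
m=((im[...,0]-im[...,2]>18)).astype(np.uint8)*255
m=cv2.morphologyEx(m,cv2.MORPH_OPEN,np.ones((3,3)))
cs,_=cv2.findContours(m,cv2.RETR_EXTERNAL,cv2.CHAIN_APPROX_NONE)
tcp=np.array([.4501,-.1303,.2055]);ex=np.array([.956,-.292,0]);ey=np.array([.292,.956,0])
for ct in sorted(cs,key=cv2.contourArea)[-2:]:
    print(cv2.contourArea(ct),cv2.boundingRect(ct))
    P=px2w(c,ct[:,0],.08)[:,:2];r=cv2.minAreaRect(P.astype(np.float32));print(r)
    d=np.r_[r[0],0]-tcp;print("along",d@ex,"left",d@ey)
t=np.load("top_last.npy",allow_pickle=True)[0];im=t["img"].astype(int)
m=((im[...,0]-im[...,2]>10)).astype(np.uint8)*255;m[:,:300]=0;m[:150]=0
cs,_=cv2.findContours(m,cv2.RETR_EXTERNAL,cv2.CHAIN_APPROX_NONE)
for ct in sorted(cs,key=cv2.contourArea)[-2:]:
    print("top",cv2.contourArea(ct),cv2.boundingRect(ct),cv2.minAreaRect(px2w(t,ct[:,0],.08)[:,:2].astype(np.float32)))
E
```

```text
1811.5 (256, 186, 28, 75)
((0.5615879893302917, -0.1639287918806076), (0.024032805114984512, 0.07012718915939331), 71.95471954345703)
along 0.11640212502889634 left 0.00040536784658431823
top 3.5 (363, 275, 5, 4) ((0.42711421847343445, -0.16108986735343933), (0.002626321977004409, 0.009512103162705898), 44.41925811767578)
top 1401.0 (300, 173, 86, 100) ((0.5506328344345093, -0.13665428757667542), (0.22649535536766052, 0.08597582578659058), 38.1942024230957)
```

View pics/top_1822.png

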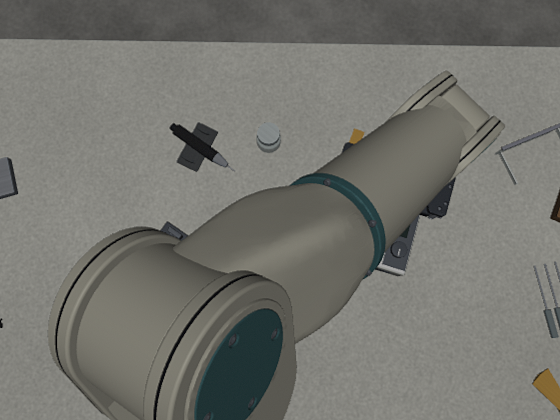

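>>> carry_out(
  deltas=[
    [0.094,0,0,0.01,0,0,0],
    [0.094,0,0,0.035,0,0,0],
    [0.094,0,0,0.06,0,0,0],
    [0.094,0,0,0.08,0,0,0],
    [0.094,0,0,0.095,0,0,0],
    [0.094,0,0,0.1025,0,0,0],
    [0.094,0,0,0.1025,0,0,0],
    [0.02,0,0,0.1025,0,0,0],
    [0.01,0,0,0.1025,0,0,0],
    [0.01,0,0,0.1025,0,0,0],
  ],
)

```text
t: 19.2
eef_pos: [0.5635, -0.1643, 0.0582]
eef_rot: [[-0.29, -0.957, 0.002], [-0.957, 0.29, -0.0], [-0.0, -0.002, -1.0]]
contact_force: [-0.5, 0.2, 0.3]
gripper_width: 0.82
```

```bash
python3 st.py
```

```text
t 19.2 along 118.31 left 0.58 z 58.2 Falong -0.5 F [-0.47  0.15  0.29] gw 0.82
```

>>> carry_out(
  deltas=[
    [0.01,0,0,0,0,0,0],
    [0.01,0,0,0,0,0,0],
    [0.01,0,0,0,0,0,0],
    [0.01,0,0,0,0,0,0],
    [0.01,0,0,0,0,0,0],
    [0.01,0,0,0,0,0,0],
    [0.01,0,0,0,0,0,0],
    [0.01,0,0,0,0,0,0],
    [0.01,0,0,0,0,0,0],
    [0.01,0,0,0,0,0,0],
  ],
)

```text
t: 20.03
eef_pos: [0.5637, -0.164, 0.0581]
eef_rot: [[-0.29, -0.957, 0.002], [-0.957, 0.29, 0.001], [-0.001, -0.002, -1.0]]
contact_force: [1.3, 3.2, 1.5]
gripper_width: 0.334
```

```bash
python3 st.py
```

```text
t 20.03 along 118.46 left 0.97 z 58.1 Falong 0.33 F [1.32 3.17 1.53] gw 0.334
```

>>> carry_out(
  deltas=[
    [0.01,0,0,-0.01,0,0,0],
    [0.01,0,0,-0.03,0,0,0],
    [0.01,0,0,-0.06,0,0,0],
    [0.01,-0.015,0.01,-0.09,0,0,0],
    [0.01,-0.045,0.031,-0.105,0,0,3],
    [0.01,-0.075,0.052,-0.12,0,0,6],
    [0.01,-0.106,0.074,-0.12,0,0,9],
    [0.01,-0.137,0.095,-0.12,0,0,12],
    [0.01,-0.168,0.117,-0.12,0,0,15],
    [0.01,-0.199,0.138,-0.12,0,0,17.4],
  ],
)

```text
t: 20.87
eef_pos: [0.488, 0.0662, 0.1785]
eef_rot: [[-0.567, -0.824, 0.002], [-0.824, 0.567, -0.001], [-0.0, -0.003, -1.0]]
contact_force: [0.5, -0.3, -1.4]
gripper_width: 0.335
```

```bash
python3 st.py; python3 -c "
from h import *
s=bot.read_state();print(np.round(s['eef_pos'],4),np.round(s['eef_rot'],4).tolist());R=s['eef_rot'];print(R.T@(np.array([.422,.274,.178])-s['eef_pos']))"
```

```text
t 20.87 along -21.16 left 198.9 z 178.5 Falong 0.54 F [ 0.47 -0.29 -1.41] gw 0.335
[0.488  0.0662 0.1785] [[-0.5665, -0.824, 0.0023], [-0.824, 0.5665, -0.0012], [-0.0003, -0.0026, -1.0]]
[-1.33869794e-01  1.72111817e-01  1.39362470e-04]
```

>>> carry_out(
  deltas=[
    [0.01,-0.02,0.026,0,0,0,0],
    [0.01,-0.044,0.056,0,0,0,0],
    [0.01,-0.068,0.087,0,0,0,0],
    [0.01,-0.092,0.118,0,0,0,0],
    [0.01,-0.115,0.148,0,0,0,0],
    [0.01,-0.13,0.167,0,0,0,0],
    [0.01,-0.134,0.172,0,0,0,0],
    [0.01,-0.134,0.172,0,0,0,0],
    [0.01,-0.134,0.172,0,0,0,0],
    [0.01,-0.134,0.172,0,0,0,0],
  ],
)

```text
t: 21.7
eef_pos: [0.4233, 0.271, 0.1781]
eef_rot: [[-0.566, -0.824, 0.003], [-0.824, 0.566, -0.001], [-0.0, -0.003, -1.0]]
contact_force: [-0.2, -0.4, -0.8]
gripper_width: 0.333
```

```bash
python3 st.py wrist
```

```text
t 21.7 along -142.81 left 375.77 z 178.1 Falong -0.1 F [-0.22 -0.36 -0.84] gw 0.333
pics/wrist_2170.png
```

View pics/wrist_2170.png

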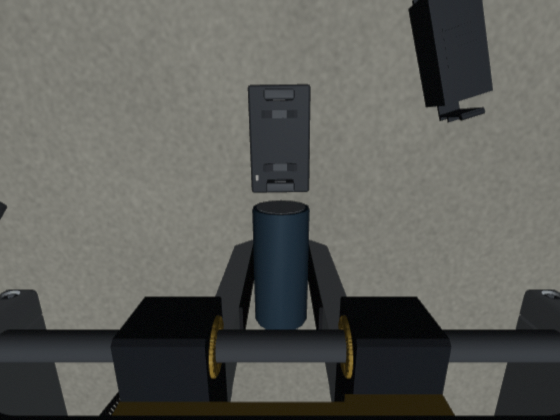

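```bash
python3 - <<'E'
from h import *
c=np.load("wrist_last.npy",allow_pickle=True)[0];s=bot.read_state()
g=cv2.cvtColor(c["img"],cv2.COLOR_BGR2GRAY);m=np.zeros_like(g);m[70:197,230:330]=(g[70:197,230:330]<85)*255
cs,_=cv2.findContours(m,cv2.RETR_EXTERNAL,cv2.CHAIN_APPROX_NONE);ct=max(cs,key=cv2.contourArea)
P=px2w(c,ct[:,0],.014)[:,:2].astype(np.float32);r=cv2.minAreaRect(P);print(r)
R=s["eef_rot"];ctr=np.array([*r[0],.0]);d=R.T@(ctr-[*s["eef_pos"][:2],0]);print("tool d",d)
print("tool y ang",np.degrees(np.arctan2(R[1,1],R[0,1])))
# side rails
for uv in [(279,93),(280,187)]:
    p=px2w(c,uv,.038)[0];print(uv,p,R.T@(p-s["eef_pos"]))
# cell ends at axis height
z=s["eef_pos"][2]+.015
for uv in [(281,207),(255,260),(307,260),(281,325)]:
    p=px2w(c,uv,z)[0];print("cell",uv,R.T@(p-s["eef_pos"]))
E
```

```text
((0.4732445776462555, 0.23758137226104736), (0.06572340428829193, 0.11514610797166824), 56.16637420654297)
tool d [-0.00075362 -0.06011919  0.00016381]
tool y ang 145.50232045016625
(279, 93) [0.5117451  0.21124865 0.038     ] [-0.00077867 -0.10638259  0.14038517]
(280, 187) [0.43437641 0.26336261 0.038     ] [ 9.10306829e-05 -1.31036601e-02  1.40131168e-01]
cell (281, 207) [ 0.00110335 -0.03479283 -0.01490612]
cell (255, 260) [-0.01404776 -0.00275048 -0.01498472]
cell (307, 260) [ 0.01623463 -0.0027569  -0.01500165]
cell (281, 325) [ 0.00108622  0.04133994 -0.01511302]
```

>>> carry_out(
  deltas=[
    [0.01,0,-0.02,0,0,0,-0.6],
    [0.01,-0.001,-0.045,0,0,0,-0.6],
    [0.01,-0.0012,-0.06,0.005,0,0,-0.6],
    [0.01,-0.0012,-0.06,0.03,0,0,-0.6],
    [0.01,-0.0012,-0.06,0.06,0,0,-0.6],
    [0.01,-0.0012,-0.06,0.09,0,0,-0.6],
    [0.01,-0.0012,-0.06,0.115,0,0,-0.6],
    [0.01,-0.0012,-0.06,0.135,0,0,-0.6],
    [0.01,-0.0012,-0.06,0.147,0,0,-0.6],
    [0.01,-0.0012,-0.06,0.15,0,0,-0.6],
  ],
)

```text
t: 22.58
eef_pos: [0.4724, 0.2385, 0.0263]
eef_rot: [[-0.557, -0.831, -0.001], [-0.831, 0.557, -0.002], [0.002, -0.001, -1.0]]
contact_force: [0.1, -1.4, -1.6]
gripper_width: 0.33
```

```bash
python3 st.py side; python3 - <<'E'
from h import *
import glob,os
s=bot.read_state();print(np.round(s["eef_pos"],4))
b=cv2.imread(max(glob.glob("pics/side_*.png"),key=os.path.getmtime))
cv2.imwrite("pics/z3.png",cv2.resize(b[240:370,220:370],None,fx=4.5,fy=4.5,interpolation=cv2.INTER_CUBIC))
E
```

```text
t 22.58 along -86.37 left 359.11 z 26.3 Falong 0.47 F [ 0.07 -1.38 -1.57] gw 0.33
pics/side_2258.png
[0.4729 0.2388 0.027 ]
```

View pics/z3.png

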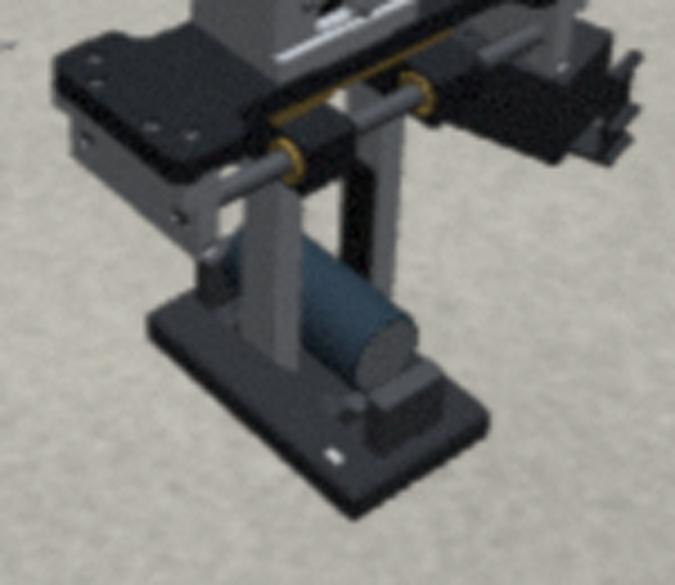

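>>> carry_out(
  deltas=[
    [0.01,0,0,0.001,0,0,0],
    [0.01,0,0,0.0025,0,0,0],
    [0.01,0,0,0.004,0,0,0],
    [0.01,0,0,0.0055,0,0,0],
    [0.01,0,0,0.007,0,0,0],
    [0.01,0,0,0.008,0,0,0],
    [0.01,0,0,0.009,0,0,0],
    [0.01,0,0,0.009,0,0,0],
    [0.01,0,0,0.009,0,0,0],
    [0.01,0,0,0.009,0,0,0],
  ],
)

```text
t: 23.47
eef_pos: [0.4729, 0.2403, 0.0187]
eef_rot: [[-0.555, -0.832, 0.002], [-0.832, 0.555, -0.001], [-0.001, -0.002, -1.0]]
contact_force: [-0.3, 0.2, -1.7]
gripper_width: 0.33
```

```bash
python3 st.py side; python3 - <<'E'
from h import *
import glob,os
s=bot.read_state();print(np.round(s["eef_pos"],4))
b=cv2.imread(max(glob.glob("pics/side_*.png"),key=os.path.getmtime))
cv2.imwrite("pics/z3.png",cv2.resize(b[260:370,230:350],None,fx=5,fy=5,interpolation=cv2.INTER_CUBIC))
E
```

```text
t 23.47 along -86.44 left 360.97 z 18.7 Falong -0.36 F [-0.3   0.23 -1.72] gw 0.33
pics/side_2347.png
[0.4729 0.2404 0.0188]
```

View pics/z3.png

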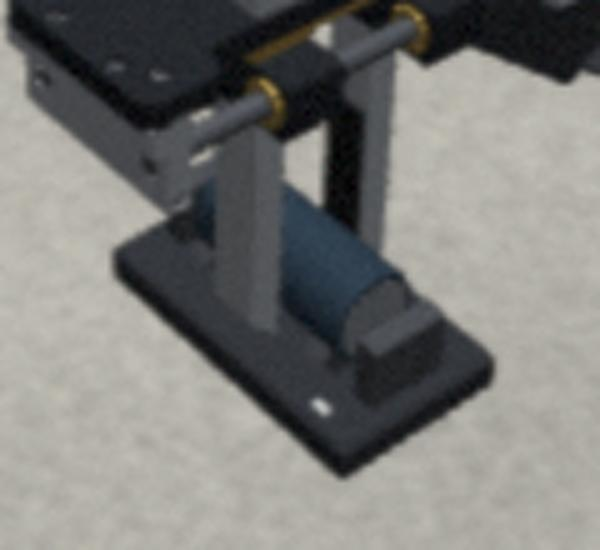

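>>> carry_out(
  deltas=[
    [0.01,0.0005,-0.0003,0,0,0,0],
    [0.01,0.001,-0.0006,0,0,0,0],
    [0.01,0.0015,-0.001,0,0,0,0],
    [0.01,0.0015,-0.001,0.0005,0,0,0],
    [0.01,0.0015,-0.001,0.001,0,0,0],
    [0.01,0.0015,-0.001,0.0015,0,0,0],
    [0.01,0.0015,-0.001,0.0015,0,0,0],
    [0.01,0.0015,-0.001,0.0015,0,0,0],
    [0.01,0.0015,-0.001,0.0015,0,0,0],
    [0.01,0.0015,-0.001,0.0015,0,0,0],
  ],
)

```text
t: 24.35
eef_pos: [0.4728, 0.2386, 0.0172]
eef_rot: [[-0.555, -0.832, 0.002], [-0.832, 0.555, -0.0], [-0.001, -0.002, -1.0]]
contact_force: [0.4, 0.2, -1.4]
gripper_width: 0.332
```

```bash
python3 st.py; python3 -c "
from h import *
print(np.round(bot.read_state()['eef_pos'],4))"
```

```text
t 24.35 along -85.97 left 359.31 z 17.2 Falong 0.37 F [ 0.45  0.19 -1.45] gw 0.332
[0.4728 0.2386 0.0172]
```

>>> carry_out(
  deltas=[
    [0.01,0,0,0.0003,0,0,0],
    [0.01,0,0,0.0006,0,0,0],
    [0.01,0,0,0.0009,0,0,0],
    [0.01,0,0,0.001,0,0,0],
    [0.01,0,0,0.001,0,0,0],
    [0.01,0,0,0.001,0,0,0],
    [0.01,0,0,0.001,0,0,0],
    [0.01,0,0,0.001,0,0,0],
    [0.01,0,0,0.001,0,0,0],
    [0.01,0,0,0.001,0,0,0],
  ],
)

```text
t: 25.18
eef_pos: [0.4729, 0.2386, 0.017]
eef_rot: [[-0.555, -0.832, 0.002], [-0.832, 0.555, 0.0], [-0.001, -0.001, -1.0]]
contact_force: [-2.4, -0.8, 7.2]
gripper_width: 0.329
```

```bash
python3 st.py; python3 -c "
from h import *
print(np.round(bot.read_state()['eef_pos'],4))"
```

```text
t 25.18 along -85.92 left 359.36 z 17.0 Falong -2.1 F [-2.44 -0.82  7.19] gw 0.329
[0.4729 0.2386 0.017 ]
```

>>> carry_out(
  deltas=[
    [0.01,0,0,-0.0007,0,0,0],
    [0.04,0,0,-0.0007,0,0,0],
    [0.094,0,0,-0.0007,0,0,0],
    [0.094,0,0,-0.0007,0,0,0],
    [0.094,0,0,-0.0007,0,0,0],
    [0.094,0,0,-0.0007,0,0,0],
    [0.094,0,0,-0.0007,0,0,0],
    [0.094,0,0,-0.0007,0,0,0],
    [0.094,0,0,-0.0007,0,0,0],
    [0.094,0,0,-0.0007,0,0,0],
  ],
)

```text
t: 26.02
eef_pos: [0.4729, 0.2385, 0.0169]
eef_rot: [[-0.555, -0.832, 0.002], [-0.832, 0.555, -0.001], [-0.001, -0.002, -1.0]]
contact_force: [-0.4, -0.4, 0.2]
gripper_width: 0.936
```

>>> carry_out(
  deltas=[
    [0.094,0,0,-0.01,0,0,0],
    [0.094,0,0,-0.03,0,0,0],
    [0.094,0,0,-0.06,0,0,0],
    [0.094,0,0,-0.09,0,0,0],
    [0.094,0,0,-0.12,0,0,0],
    [0.094,0,0.02,-0.15,0,0,0],
    [0.094,0,0.04,-0.16,0,0,0],
    [0.094,0,0.06,-0.16,0,0,0],
    [0.094,0,0.06,-0.16,0,0,0],
    [0.094,0,0.06,-0.16,0,0,0],
  ],
)

```text
t: 26.85
eef_pos: [0.422, 0.2725, 0.1774]
eef_rot: [[-0.553, -0.833, 0.002], [-0.833, 0.553, 0.0], [-0.001, -0.001, -1.0]]
contact_force: [0.4, -0.9, 0.3]
gripper_width: 0.999
```

```bash
python3 st.py side wrist; python3 - <<'E'
from h import *
import glob,os
a,b=[cv2.imread(max(glob.glob(f"pics/{n}_*.png"),key=os.path.getmtime)) for n in ("wrist","side")]
cv2.imwrite("pics/z3.png",np.hstack([cv2.resize(a,(400,300)),cv2.resize(b[170:350,120:360],(400,300))]))
E
```

```text
t 26.85 along -144.49 left 376.9 z 177.4 Falong 0.67 F [ 0.42 -0.92  0.27] gw 0.999
pics/side_2685.png
pics/wrist_2685.png
```

View pics/z3.png

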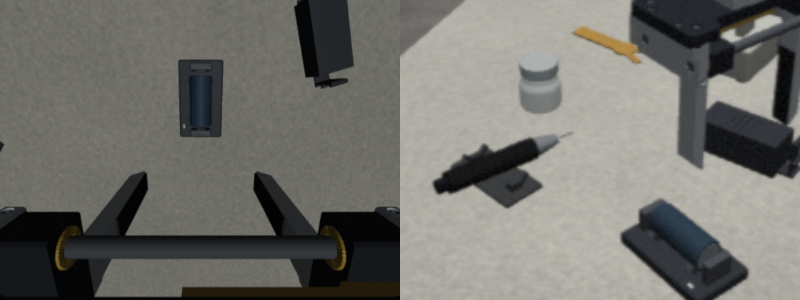

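```bash
python3 - <<'E'
from h import *
c=np.load("wrist_last.npy",allow_pickle=True)[0];im=c["img"].astype(int)
m=((im[...,0]-im[...,2]>18)).astype(np.uint8)*255;m[200:]=0
cs,_=cv2.findContours(m,cv2.RETR_EXTERNAL,cv2.CHAIN_APPROX_NONE);ct=max(cs,key=cv2.contourArea)
print(cv2.minAreaRect(px2w(c,ct[:,0],.04)[:,:2].astype(np.float32)))
d=cv2.absdiff(cv2.imread("pics/top0.png"),cams.camera("top")["img"]).max(2)
for n,(y0,y1,x0,x1) in dict(hand=(115,175,165,240),jar=(120,155,250,285),book=(125,165,340,370)).items(): print(n,(d[y0:y1,x0:x1]>40).mean())
s=bot.read_state();print(s["t"],np.abs(s["dq"]).max())
bot.finish_job()
E
```

```text
((0.47203198075294495, 0.23805612325668335), (0.02574652060866356, 0.07007433474063873), 55.63994216918945)
hand 0.0
jar 0.0
book 0.0
27.0 0.009466760990549229
the job is handed in; nothing more can be done
```

The cover is off the unit and on the bench, the flat cell is in the charger's cradle, and the job was handed in at about 27 s of the 67 s allowed. It reports no verdict, so everything below comes from my own checks.

- **Tab:** I pressed the thumb lip in small steps. It let go at roughly 8 mm of travel. The push dropped from about 4 N to 1.8 N and the pictures showed the front of the cover raised. I then backed off.
- **Cover:** I gripped it across its width, tipped it about 0.35 rad about the rear lugs and drew it about 9.5 mm forward. Then I lifted it off and lowered it level onto free bench between the unit and the charger. The last pictures show it upright and resting there. I judged its tilt by eye and did not measure it.
- **Cell:** I lowered it until it touched the cradle, at the height I had worked out, and only then let go. Its measured centre is about 1 mm from the charger's centre and its length is within 0.6° of the charger's.
- **Bystanders:** before-and-after top views show no change at the handpiece, the jar or the bookmark. The gripper was clear of everything, about 0.18 m above the bench, when I handed in.

The side and top cameras disagreed by 3–6 mm on the positions of the unit and the charger. I used the wrist and top views, which agreed with each other.

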